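Seal a specimen canister to the first click

ROBOT

A 7-joint arm with a two-finger parallel gripper is mounted at the origin on a cart in front of the work surface, level with it; the furniture and walls round the work are solid. World frame = base frame: x ahead of the robot, y to its left, z up, the work surface at z = 0. Lengths are in m, angles in degrees, forces in N, time in s.
With the tool pointing down it reaches from about 0.4 to 0.9 m from the base axis. Payload 5.6 kg.
Tool frame: the origin (TCP) lies on the centre line of the jaws, within the pads' length; the fingertips stand 17 mm ahead of it and the grasp point (between the pads) lies 2 mm behind it (nose_length is the distance from the TCP to the fingertips, in m); z points along the fingers, y is the line along which they close (so a half turn about z gives the same grasp; the last joint's range is limited). The gripper opens to 92 mm and grips with 3 to 60 N. Pads are 20 mm wide; open, the fingers measure 128 mm over their backs; the gripper's body (75 mm by 189 mm) begins 69 mm behind the grasp point.
Start: joints at [70.531, 26.786, -0.665, 91.828, 0.344, 61.387, -3.226], TCP at [0.19, -0.622, 0.232] pointing down, gripper open.
Joint ranges: [-144.91, 144.91], [-17.63, 115.5], [-89.93, 88.59], [15.96, 139.68], [-74.01, 254.01], [8.47, 105.57], [-167.45, 167.45]. Speed limits (degrees/s): [147.25, 147.25, 180, 180, 180, 180, 180].

INTERFACE

Orientations are given as [roll, pitch, yaw] about the fixed x, y, z axes, in that order (R = Rz(yaw) Ry(pitch) Rx(roll)).
In Python, from workcell import * gives the robot as it stands.
- The arm moves only by the tool drive_tool, never from a script. Its argument "moves" is a list that holds one entry, the list of rows, each a list of 5 numbers: the opening, from 0 (shut) to 1 (fully open), then the shift along the tool's x, y, z normalised to -1 to 1, where 1 is 25 cm, then the turn about the tool's z normalised to -1 to 1, where 1 is pi rad. A call has 1 to 12 rows; each row is the pose to reach, as a shift and turn from the pose commanded when the call began, along the tool's axes at that moment, turning the shorter way round; what a row does not reach only later rows make up. A row lasts 1/12 s, in which the tool goes at most 41.7 mm and 7.16 degrees, less where a joint would pass 70% of its speed; a pose out of reach is approached as far as the arm can. A call with a number of a shift or a turn outside -1 to 1 is refused whole. A call with a gripper value outside its range is refused whole. The fingers move at their own pace and stop on an object; the grip force is fixed at half the most. Time passes only in rows, so rows that repeat a pose let the fingers close. It gives the time, the measured TCP pose, the force, the opening and the grip force at its end, in the units of the state.
- get_obs(): the state, without advancing time (a new reading comes with each control period).
- capture(name): name is "scene" or "top" or "wrist"; returns (picture, depth): 480x640x3 uint8, red, green, blue; 480x640 float32, m along the optical axis (not along the pixel's ray), 0 where there is no reading.
- camera_model(name): a dict with "intrinsics" (3x3 intrinsics, pixels), "distortion" ([k1, k2, p1, p2, k3] as OpenCV has them; the pictures are not rectified), "rvec" (rotation vector, rad) and "tvec" (3), from world to camera coordinates, as OpenCV has them; the wrist camera has in their place "mount" (4x4, takes a point from camera to tool coordinates, whose origin is the TCP and whose axes are the flange's). Camera axes: x right, y down, z forward; pixel columns grow to the right and rows downward; lengths in m; the calibration is good to about 2 mm. A picture is of the moment at which its call begins: read the wrist's pose just before it. camera_model takes no time and is no camera call.
- sign_off(): hands the job in; it is judged then, once.
Trained networks look in the newest picture that a camera, given by its name, has taken for a name from the list of things; names that differ only in an ending like _2 or _b are one class to them, and where a whole thing is asked for, a point or a joint stands for the part that bears it (a point fixed in the world has none). Each returns a list of dicts, best first, with "score" (0 to 1); they miss things now and then, are a little off and sometimes report something else, mostly with a low value. They report only what shows in the picture. A call takes as long as a camera call.
- masks_of(label, camera): "mask" (480x640 bool, what is visible of it).
- pinpoint(label, camera): "xyz" ([x, y, z] in m, in world coordinates, good to about 4 mm: a listed point, or the origin of a listed thing).
The state is a dict: "t": time; "joint_positions": joint angles; "qd": joint speeds; "tau": joint torques, N m; "ee_pos": TCP position; "tool_rot": TCP orientation; "wrist_force": force on the tool from outside, world axes, zero at the start; "wrist_torque": the same for the moment, N m; "grip_width": opening from 0.0 (shut) to 1.0 (fully open); "grasp_force": force on a finger pad.
Only numpy, scipy, OpenCV 4.12 (cv2) and the standard library are available. Lean on these libraries where they do the work, as an engineer would, in place of code of your own. Each camera call takes 0.05 s, during which the arm holds its last target. There are 200 camera calls.

TASK

The canister's black screw cap is on but not yet tight: pull its safety tab outward, raise the folding handle upright and turn the cap clockwise by it until the slip clutch in the cap gives its first click, and stop there, for a second click overstrains the seal. Then fold the handle flat again and push the tab fully home over the handle's lip, ready for transport. Leave the things around it where they are.

Things in the scene. Friction and masses are not known exactly. Their poses are not given: they have to be found in the camera images.
- canister: Round aluminium specimen canister, 86 mm across, in a dark steel bench clamp fixed to the table (foot 132 mm across); it cannot move. Origin: on its axis at the table surface, z up. The shoulder on which the cap closes is 88 mm above the origin.
- cap_top (a point): Centre of the cap's flat face, on its axis. Black knurled cap, 92 mm across, 26 mm high. z up, -x points to the safety tab, y along the handle's hinge. Turns clockwise from above to tighten (0.12 N m of drag), sinking 4 mm a turn; starts 1.1 to 2.3 rad short of home, so regrasp. Home: face 114.0 mm (within 0.3) above the canister's origin.
- handle (a joint): Angle of the folding handle on the cap, rad: 0 = flat on the face (the start), 1.57 = upright (stops at 1.60). The hinge runs along the cap's y across the axis, 6 mm above the face; flat, the free end points to the cap's -x. Friction (0.03 N m) holds it where it is left.
- handle_grip (a point): Middle of the steel handle, 28 mm from its hinge. A flat U, 56 mm wide along y, 11 mm thick, reaching 38 mm from the hinge; its flat ends at y = +-28 mm are free, so it can be pinched across them from above and pivots between the pads as it swings. Flat, it lies 0.5 to 11.5 mm above the face. A lip 20 mm wide, 5 thick, reaches on to 44.5 mm. Axes: as the cap's when flat.
- tab (a joint): Travel of the safety tab, m: 0 = home (the start), its tongue over the handle's lip so that the handle cannot rise; 0.011 = fully out (along the cap's -x). The handle is free from 0.007 on. Takes about 2.5 N and stays where it is left.
- tab_grip (a point): Middle of the tab's steel ribbed block: 10 mm along the cap's x (the way it slides), 14 mm along y, 15 mm tall above the face. This point is 8 mm above the face and, at home, 53 mm from the cap's axis. The block stands on a black plinth 28 mm wide, level with the face; its tongue, 12 mm wide, reaches 9 mm inward. Axes as cap_top.
- clutch (a joint): How far the cap has slipped on its screwed hub, rad; 0 until the hub is home. Then the turning torque climbs to about 0.4 N m at 0.13 rad of slip, falls through 0.15 at 0.26 to -0.1 at 0.39 as the detent snaps over (the click) and is back at rest near 0.52. 0.15 N m of it is rubbing, not felt while standing still. Clicks repeat every 0.52 rad; the second snaps at 0.79.
- specimen_jar_1: Bystander, leave it alone: white screw-top specimen jar, 50 mm across, 58 mm tall. Origin: centre of its underside.
- petri_dish_2: Bystander, leave it alone: petri dish, 62 mm across, 14 mm tall. Origin: centre of its underside.
- marker_pen: Bystander, leave it alone: marker pen, 135 mm long, 14 mm thick, lying down. Origin: centre of its underside.
- slide_stack: Bystander, leave it alone: stack of glass slides, 30 x 79 x 10 mm. Origin: centre of its underside.
- tape_roll: Bystander, leave it alone: roll of tape, 66 mm across, 19 mm tall, lying flat. Origin: centre of its underside.
- eraser: Bystander, leave it alone: eraser, 20 x 43 x 12 mm. Origin: centre of its underside.
- spare_eyepiece: Bystander, leave it alone: black microscope eyepiece, 38 mm across, 52 mm tall. Origin: centre of its underside.
- instrument_cassette: Bystander, leave it alone: closed flat steel instrument case, 79 x 153 x 28 mm. Origin: centre of its underside.

How it is judged (in metres and radians):
On the way, in this order (a step that is already met when the one before it is completed fails the run):
1. the safety tab is pulled clear of the handle's lip (value of joint tab above 0.007 m), for 0.1 s.
2. the handle is raised upright (value of joint handle above 1.2 rad), for 0.2 s.
3. with the handle up, the cap is turned home until the clutch has clicked once (value of joint clutch between 0.27 and 0.785 rad and z of cap_top in the frame of canister below 0.1143 m and value of joint handle above 1.1 rad), for 0.2 s.
At the end, for the whole second after the job is handed in: The cap is home (face within 0.3 mm of its seat), the clutch has slipped exactly one click (0.27 to 0.785 rad), the handle lies flat (below 0.1 rad) and the safety tab is home over its lip (within 2 mm) (value of joint clutch between 0.27 and 0.785 rad and z of cap_top in the frame of canister below 0.1143 m and value of joint handle below 0.1 rad and value of joint tab below 0.002 m); the robot touches nothing.
It fails at once if the clutch goes over its second click (value of joint clutch above 0.785 rad).
It fails at once if one of the things around the canister is shifted by more than 3 cm (distance of any of specimen_jar_1, petri_dish_2, marker_pen, slide_stack, tape_roll, eraser, spare_eyepiece, instrument_cassette from where it was at the start of the episode above 0.03 m).
It also fails if it takes over 72 s, if anything falls off the work surface, if the arm or the gripper's body presses on something with over 40 N, if the wrist force passes 120 N, or if a joint passes its speed limit or range.

## Working session

There is one attempt and no reset: what is moved stays moved. The work goes in short steps, Python scripts to look and compute and a tool call to move; the robot and the scene stay as the last step left them, time stands still between calls to the robot, and variables do not carry over. Pictures are saved under pics/ and viewed, at most 10 in all, crops included, and the job is handed in when it is done.

Besides the shell and the picture viewer there is one more tool, called after "Request:" as a command line: name --argument value ..., lists and objects as JSON in quotes. drive_tool: Moves the arm, as the interface text tells. Scaled input: -1 to 1 covers 25 cm each way for a shift and pi rad each way for a turn. Its arguments: {"type":"object","properties":{"moves":{"type":"array","items":{"type":"array","items":{"type":"array","items":{"type":"number"}}}}},"required":["moves"]}

```bash
mkdir -p pics; ls; python3 - <<'E'
from workcell import *
import cv2,numpy as np
o=get_obs(); print(o['t'],o['ee_pos'],o['tool_rot'])
for c in ['scene','top']:
    p,d=capture(c); cv2.imwrite(f'pics/{c}0.png',p[:,:,::-1])
    for l in ['canister','cap_top','handle_grip','tab_grip']:
        print(c,l,[(np.round(r['xyz'],4),round(r['score'],2)) for r in pinpoint(l,c)][:2])
for l in ['specimen_jar_1','petri_dish_2','marker_pen','slide_stack','tape_roll','eraser','spare_eyepiece','instrument_cassette']:
    print(l,[(np.round(r['xyz'],3),round(r['score'],2)) for r in pinpoint(l,'top')][:1])
print(camera_model('wrist')['mount'])
E
```

```text
pics
0.0 [ 0.18983162 -0.62108963  0.23064912] [-1.79899760e+02  8.88920122e-03  1.69987226e+01]
scene canister [(array([ 5.156e-01,  3.320e-02, -1.000e-04]), 0.68), (array([0.4375, 0.2235, 0.0048]), 0.4)]
scene cap_top [(array([0.5192, 0.0336, 0.1175]), 0.9), (array([ 0.3959, -0.1493, -0.0005]), 0.6)]
scene handle_grip [(array([0.4925, 0.012 , 0.1201]), 0.61)]
scene tab_grip [(array([ 0.4761, -0.0027,  0.1238]), 0.65), (array([0.5187, 0.0339, 0.1159]), 0.52)]
top canister [(array([ 0.517 ,  0.0311, -0.0007]), 0.91)]
top cap_top [(array([0.5182, 0.0341, 0.116 ]), 0.67)]
top handle_grip [(array([0.4968, 0.014 , 0.1245]), 0.56)]
top tab_grip [(array([0.4799, 0.002 , 0.1275]), 0.64)]
specimen_jar_1 [(array([0.442, 0.225, 0.002]), 0.86)]
petri_dish_2 [(array([ 0.4  , -0.146,  0.001]), 0.88)]
marker_pen [(array([ 0.388,  0.005, -0.007]), 0.87)]
slide_stack [(array([ 0.664, -0.018,  0.001]), 0.91)]
tape_roll [(array([0.678, 0.08 , 0.003]), 0.75)]
eraser [(array([ 0.638,  0.232, -0.003]), 0.76)]
spare_eyepiece [(array([ 0.566,  0.218, -0.004]), 0.77)]
instrument_cassette [(array([ 0.601, -0.222,  0.002]), 0.7)]
[[ 8.47362442e-04 -9.57990696e-01 -2.86798029e-01  8.29337748e-02]
 [ 9.99998647e-01  4.07489874e-04  1.59342026e-03  3.39084358e-04]
 [-1.40961449e-03 -2.86798991e-01  9.57989745e-01 -1.53910479e-01]
 [ 0.00000000e+00  0.00000000e+00  0.00000000e+00  1.00000000e+00]]
```

View pics/top0.png

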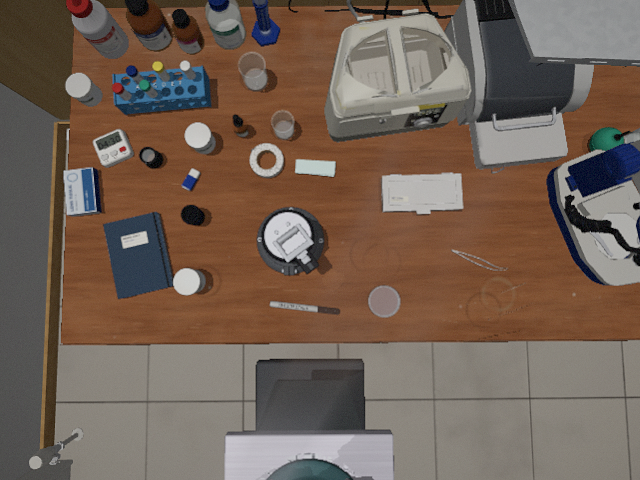

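View pics/scene0.png

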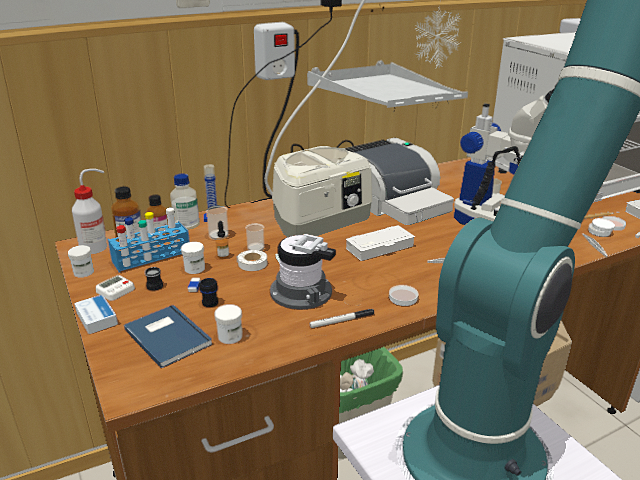

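The cap sits at about (0.518, 0.033), face at about z = 0.115. The tab points toward −140° (top view: cap about (291,236), tab about (310,262)). I'll approach with tool yaw near 220°, which leaves clockwise range for the whole turn.

```bash
cat > h.py <<'E'
from workcell import *
import numpy as np, sys
def cur():
    o=get_obs(); return o,np.array(o['ee_pos']),o['tool_rot'][2]
def to(x,y,z,yaw,p=None,w=None):
    "normalised row from pose p,w (default measured) to the target"
    o,p0,w0=cur(); p=p0 if p is None else np.array(p); w=w0 if w is None else w
    c,s=np.cos(np.radians(w)),np.sin(np.radians(w)); d=np.array([x,y,z])-p
    t=(yaw-w+180)%360-180
    return np.round([(c*d[0]+s*d[1])/.25,(s*d[0]-c*d[1])/.25,-d[2]/.25,t/180],3)
E
```

Request:
drive_tool --moves '[[[1, 0.672, -0.704, -0.04, 0.35], [1, 0.672, -0.704, -0.04, 0.35], [1, 0.672, -0.704, -0.04, 0.35], [1, 0.672, -0.704, -0.04, 0.35], [1, 0.672, -0.704, -0.04, 0.35], [1, 0.672, -0.704, -0.04, 0.35], [1, 0.672, -0.704, -0.04, 0.35], [1, 0.672, -0.704, -0.04, 0.35], [1, 0.672, -0.704, -0.04, 0.35]]]'

```text
t: 1.65
ee_pos: [0.3, -0.4034, 0.2421]
tool_rot: [-180.0, -0.1, -46.2]
wrist_force: [0.9, -0.1, 0.6]
grip_width: 0.997
grasp_force: 0.0
```

```bash
python3 -c "
from h import *
o,p,w=cur(); print(o['t'],p,w,np.round(o['joint_positions'],1)); m=(p+[.518,.033,.24])/2
print(to(*m,150), to(.518,.033,.24,-140,p=m,w=150))"
```

```text
1.65 [ 0.2999507  -0.40344217  0.2420743 ] -46.23719435457892 [ 46.3  11.7   3.8 111.8  -0.9  56.4 -85.8]
[-0.329 -0.919  0.004 -0.91 ] [0.059 0.974 0.004 0.389]
```

```bash
sed -i 's|,t/180\]|,-t/180]|' h.py; python3 -c "
from h import *
o,p,w=cur(); m=(p+[.518,.033,.24])/2
print(to(*m,38), to(.518,.033,.24,122,p=m,w=38))"
```

```text
[-0.329 -0.919  0.004 -0.468] [ 0.881 -0.419  0.004 -0.467]
```

Request:
drive_tool --moves '[[[1, -0.329, -0.919, 0.004, -0.468], [1, -0.329, -0.919, 0.004, -0.468], [1, -0.329, -0.919, 0.004, -0.468], [1, -0.329, -0.919, 0.004, -0.468], [1, -0.329, -0.919, 0.004, -0.468], [1, -0.329, -0.919, 0.004, -0.468], [1, -0.329, -0.919, 0.004, -0.468], [1, -0.329, -0.919, 0.004, -0.468], [1, -0.329, -0.919, 0.004, -0.468], [1, -0.329, -0.919, 0.004, -0.468], [1, -0.329, -0.919, 0.004, -0.468], [1, -0.329, -0.919, 0.004, -0.468]]]'

```text
t: 2.65
ee_pos: [0.4074, -0.1854, 0.2408]
tool_rot: [180.0, -0.0, 38.6]
wrist_force: [0.5, -0.2, 0.1]
grip_width: 1.001
grasp_force: 0.0
```

Request:
drive_tool --moves '[[[1, 0.881, -0.419, 0.004, -0.467], [1, 0.881, -0.419, 0.004, -0.467], [1, 0.881, -0.419, 0.004, -0.467], [1, 0.881, -0.419, 0.004, -0.467], [1, 0.881, -0.419, 0.004, -0.467], [1, 0.881, -0.419, 0.004, -0.467], [1, 0.881, -0.419, 0.004, -0.467], [1, 0.881, -0.419, 0.004, -0.467], [1, 0.881, -0.419, 0.004, -0.467], [1, 0.881, -0.419, 0.004, -0.467], [1, 0.881, -0.419, 0.004, -0.467], [1, 0.881, -0.419, 0.004, -0.467]]]'

```text
t: 3.65
ee_pos: [0.5156, 0.0332, 0.2397]
tool_rot: [180.0, 0.0, 122.6]
wrist_force: [0.2, -0.6, 0.8]
grip_width: 1.002
grasp_force: 0.0
```

Request:
drive_tool --moves '[[[1, 0, 0, 0, -0.466], [1, 0, 0, 0, -0.466], [1, 0, 0, 0, -0.466], [1, 0, 0, 0, -0.466], [1, 0, 0, 0, -0.466], [1, 0, 0, 0, -0.466], [1, 0, 0, 0, -0.466], [1, 0, 0, 0, -0.466], [1, 0, 0, 0, -0.466], [1, 0, 0, 0, -0.466], [1, 0, 0, 0, -0.466], [1, 0, 0, 0, -0.466]]]'

```text
t: 4.65
ee_pos: [0.5156, 0.033, 0.2397]
tool_rot: [-180.0, 0.0, -153.5]
wrist_force: [-0.2, 0.8, 0.2]
grip_width: 0.998
grasp_force: 0.0
```

Request:
drive_tool --moves '[[[1, 0, 0, 0, -0.08], [1, 0, 0, 0, -0.08], [1, 0, 0, 0, -0.08], [1, 0, 0, 0, -0.08]]]'

```text
t: 4.98
ee_pos: [0.5155, 0.033, 0.2395]
tool_rot: [180.0, 0.0, -139.6]
wrist_force: [0.7, 0.2, 0.4]
grip_width: 0.998
grasp_force: 0.0
```

```bash
cat > look.py <<'E'
from h import *
import cv2
from scipy.spatial.transform import Rotation as R
def look(n):
    o,p,w=cur(); print(o['t'],p,o['tool_rot'],'j7',o['joint_positions'][6])
    pic,d=capture('wrist'); cv2.imwrite(f'pics/{n}.png',pic[:,:,::-1])
    for l in ['cap_top','handle_grip','tab_grip','canister']:
        print(l,[(np.round(r['xyz'],4),round(r['score'],2)) for r in pinpoint(l,'wrist')][:2])
    m=camera_model('wrist'); T=np.eye(4); T[:3,:3]=R.from_euler('xyz',o['tool_rot'],degrees=True).as_matrix(); T[:3,3]=p
    T=T@m['mount']; v,u=np.mgrid[:480,:640]
    q=cv2.undistortPoints(np.stack([u,v],-1).reshape(-1,1,2).astype(float),m['intrinsics'],np.array(m['distortion'])).reshape(480,640,2)
    P=np.dstack([q,np.ones((480,640))])*d[...,None]; W=P@T[:3,:3].T+T[:3,3]
    np.savez(f'{n}.npz',W=W,pic=pic,d=d); return W,pic,d
if __name__=='__main__': look(sys.argv[1])
E
python3 look.py w1
```

```text
4.9833 [0.51554042 0.03301745 0.23949707] [ 1.79980149e+02  2.03196885e-03 -1.39634752e+02] j7 103.04437518501305
cap_top [(array([0.5158, 0.0346, 0.114 ]), 0.86)]
handle_grip [(array([0.4942, 0.0144, 0.1185]), 0.75), (array([ 4.391e-01,  2.239e-01, -1.000e-04]), 0.68)]
tab_grip [(array([ 0.4733, -0.0035,  0.1224]), 0.74), (array([ 0.3883,  0.0067, -0.0025]), 0.59)]
canister [(array([0.5198, 0.0323, 0.0022]), 0.67)]
```

View pics/w1.png

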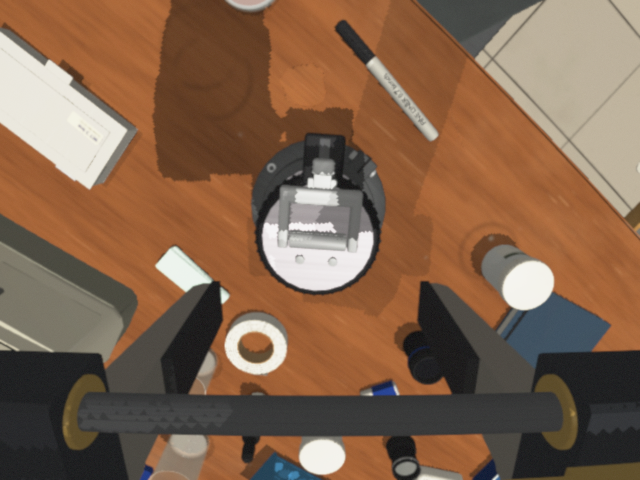

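The wrist view shows the cap disc at about (319,235), the handle at (318,215), and the tab at about (323,165). The tool is nearly aligned with the cap. I'll refine centre and yaw from the depth.

```bash
cat > fit.py <<'E'
import numpy as np,sys,cv2
from scipy.ndimage import label
f=np.load(sys.argv[1]+'.npz'); W=f['W']; d=f['d']
c0=np.array([.517,.034]); r=np.hypot(*(W[...,:2]-c0).transpose(2,0,1))
m=(d>0)&(r<.09)&(W[...,2]>.09)&(W[...,2]<.2)
h,e=np.histogram(W[m][:,2],bins=np.arange(.09,.17,.001)); print([(round(a,3),int(n)) for a,n in zip(e,h) if n>20])
top=(d>0)&(r<.07)&(W[...,2]>.107)
zf=np.median(W[(d>0)&(r<.044)&(W[...,2]>.109)&(W[...,2]<.1185)][:,2]); print('face',zf)
# cap circle: all points above .107 excluding tab direction
P=W[top][:,:2]; (cx,cy),R=cv2.minEnclosingCircle(P[np.hypot(*(P-c0).T)<.0475].astype(np.float32)); print('circle',cx,cy,R)
hi=(d>0)&(r<.075)&(W[...,2]>zf+.005)
lab,n=label(hi)
for i in range(1,n+1):
    Q=W[lab==i]
    if len(Q)<40: continue
    (bc,bs,ba)=cv2.minAreaRect((Q[:,:2]*1000).astype(np.float32))
    print(len(Q),'rect mm',np.round(bc,1),np.round(bs,1),round(ba,1),'z',np.round(np.percentile(Q[:,2],[5,50,95]),4),np.round(Q[:,:2].mean(0),4))
E
python3 fit.py w1
```

```text
[(np.float64(0.107), 21), (np.float64(0.108), 31), (np.float64(0.109), 85), (np.float64(0.11), 80), (np.float64(0.111), 72), (np.float64(0.112), 185), (np.float64(0.113), 265), (np.float64(0.114), 607), (np.float64(0.115), 2975), (np.float64(0.116), 4057), (np.float64(0.117), 1104), (np.float64(0.118), 139), (np.float64(0.119), 69), (np.float64(0.12), 105), (np.float64(0.121), 136), (np.float64(0.122), 77), (np.float64(0.123), 95), (np.float64(0.124), 230), (np.float64(0.125), 413), (np.float64(0.126), 996), (np.float64(0.127), 1307), (np.float64(0.128), 323), (np.float64(0.129), 78), (np.float64(0.13), 151), (np.float64(0.131), 87)]
face 0.11617549712327008
circle 0.5170270204544067 0.033998556435108185 0.047520335763692856
2970 rect mm [498.5  17.2] [62.9 56.5] 35.9 z [0.124  0.1272 0.1307] [0.4962 0.0154]
896 rect mm [519.6  32.5] [11.4 39.7] 36.5 z [0.1222 0.1263 0.128 ] [0.519 0.032]
63531 rect mm [509.6  27.7] [ 46.9 136.2] 40.5 z [0.252  0.3268 0.3356] [0.5029 0.021 ]
```

```bash
cat > fit2.py <<'E'
import numpy as np,sys
from scipy.optimize import least_squares
f=np.load(sys.argv[1]+'.npz'); W=f['W']; d=f['d']; zf=.1162
c=np.array([.517,.034])
v=(d>0)&(W[...,2]>zf-.004)&(W[...,2]<zf+.02)
for _ in range(4):
    q=W[v][:,:2]-c; a=np.degrees(np.arctan2(q[:,1],q[:,0])); r=np.hypot(*q.T); E=[]
    for b in np.arange(-180,180,4):
        if (abs((b-float(sys.argv[2])+180)%360-180)<35): continue
        s=(a>=b)&(a<b+4)&(r<.055)
        if s.sum()>20: k=np.argsort(r[s])[-4]; E.append(W[v][s][k,:2])
    E=np.array(E); o=least_squares(lambda x:np.hypot(*(E-x[:2]).T)-x[2],[*c,.046],loss='soft_l1',f_scale=.001).x; c=o[:2]
print('circle',o,len(E))
q=W-np.array([*c,zf]); r=np.hypot(q[...,0],q[...,1])
t=(d>0)&(r<.075)&(r>.044)&(q[...,2]>.0125)&(q[...,2]<.018); Q=q[t]; print('block',t.sum(),Q.mean(0),'dir',np.degrees(np.arctan2(Q[:,1].mean(),Q[:,0].mean())),np.hypot(*Q[:,:2].mean(0)))
hm=(d>0)&(r<.05)&(q[...,2]>.0085)&(q[...,2]<.0125); H=q[hm][:,:2]
# orientation by entropy of projections (sharpest edges)
best=[]
for th in np.arange(float(sys.argv[2])-15,float(sys.argv[2])+15,.5):
    u=np.array([-np.sin(np.radians(th)),np.cos(np.radians(th))]); p=H@u
    h=np.histogram(p,bins=np.arange(-.04,.04,.001))[0]/len(p); h=h[h>0]
    best.append((-(h*np.log(h)).sum(),th,np.percentile(p,[.5,99.5])))
print(sorted(best,key=lambda x:x[0])[:3],len(H))
E
python3 fit2.py w1 -142
```

```text
circle [0.51943807 0.0323806  0.0445645 ] 72
block 318 [-0.04235613 -0.03095045  0.01435108] dir -143.84366990034587 0.05245924621117427
[(np.float64(3.9754840630111565), np.float64(-144.0), array([-0.02774267,  0.02781747])), (np.float64(3.978996659201674), np.float64(-143.5), array([-0.02789159,  0.02766883])), (np.float64(3.981587460946838), np.float64(-144.5), array([-0.02759028,  0.02794758]))] 3072
```

```bash
python3 -c "
from h import *
C=np.array([.5194,.0324]);a=np.radians(-144);t=C+.056*np.array([np.cos(a),np.sin(a)])
print(t,to(*t,.16,-144),to(*t,.1355,-144))"
```

```text
[ 0.47409505 -0.00051597] [0.214 0.005 0.319 0.025] [0.214 0.005 0.417 0.025]
```

Request:
drive_tool --moves '[[[0.5, 0.214, 0.005, 0.2, 0.025], [0.5, 0.214, 0.005, 0.3, 0.025], [0.5, 0.214, 0.005, 0.35, 0.025], [0.5, 0.214, 0.005, 0.39, 0.025], [0.5, 0.214, 0.005, 0.417, 0.025], [0.5, 0.214, 0.005, 0.417, 0.025]]]'

```text
t: 5.73
ee_pos: [0.4746, 0.0, 0.1351]
tool_rot: [180.0, 0.0, -143.9]
wrist_force: [0.1, 0.8, 0.2]
grip_width: 0.588
grasp_force: 0.0
```

Close on the tab.

Request:
drive_tool --moves '[[[0, 0, 0, 0, 0], [0, 0, 0, 0, 0], [0, 0, 0, 0, 0], [0, 0, 0, 0, 0], [0, 0, 0, 0, 0], [0, 0, 0, 0, 0], [0, 0, 0, 0, 0], [0, 0, 0, 0, 0]]]'

```text
t: 6.4
ee_pos: [0.474, -0.0004, 0.1355]
tool_rot: [180.0, -0.0, -143.9]
wrist_force: [-2.1, 0.1, 3.0]
grip_width: 0.143
grasp_force: 30.0
```

Request:
drive_tool --moves '[[[0, 0.012, 0, 0, 0], [0, 0.024, 0, 0, 0], [0, 0.034, 0, 0, 0], [0, 0.044, 0, 0, 0], [0, 0.044, 0, 0, 0], [0, 0.044, 0, 0, 0]]]'

```text
t: 6.9
ee_pos: [0.4651, -0.0072, 0.1354]
tool_rot: [-180.0, 0.0, -143.9]
wrist_force: [0.9, 3.0, 1.1]
grip_width: 0.146
grasp_force: 30.0
```

Request:
drive_tool --moves '[[[0.85, 0, 0, 0, 0], [0.85, 0, 0, 0, 0], [0.85, 0, 0, 0, 0], [0.85, 0, 0, -0.12, 0], [0.85, 0, 0, -0.12, 0], [0.85, -0.156, 0, -0.12, 0], [0.85, -0.156, 0, -0.12, 0], [0.85, -0.156, 0, -0.12, 0], [0.85, -0.156, 0, -0.12, 0]]]'

```text
t: 7.65
ee_pos: [0.4961, 0.0158, 0.1648]
tool_rot: [180.0, -0.1, -143.9]
wrist_force: [-1.0, -1.2, 0.2]
grip_width: 0.774
grasp_force: 0.0
```

```bash
python3 look.py w2; python3 fit2.py w2 -142;python3 -c "
from h import *
o,p,w=cur();print(o['grip_width'])
C=np.array([.5194,.0324]);a=np.radians(-144);t=C+.028*np.array([np.cos(a),np.sin(a)])
print(t,to(*t,.134,-144))"
```

```text
7.65 [0.49614274 0.01577845 0.16479307] [ 1.79968411e+02 -7.37334643e-02 -1.43886773e+02] j7 96.47162945012688
cap_top [(array([0.5155, 0.0337, 0.1152]), 0.89)]
handle_grip [(array([0.497 , 0.0146, 0.1245]), 0.7)]
tab_grip [(array([ 0.4652, -0.0114,  0.1237]), 0.75), (array([0.5188, 0.034 , 0.1127]), 0.68)]
canister [(array([ 6.031e-01, -2.216e-01,  6.000e-04]), 0.71), (array([ 0.5182,  0.0306, -0.    ]), 0.69)]
circle [0.51892119 0.03218542 0.04419499] 72
block 548 [-0.05015554 -0.03808801  0.01443908] dir -142.78703537540582 0.06297836630474847
[(np.float64(3.9662005035846306), np.float64(-143.0), array([-0.02774626,  0.02783328])), (np.float64(3.9664088515414235), np.float64(-142.5), array([-0.02782963,  0.02772368])), (np.float64(3.97106659915432), np.float64(-143.5), array([-0.02761483,  0.02799524]))] 4743
0.8495997275001929
[0.49674752 0.01594201] [-0.003  0.001  0.125  0.   ]
```

Request:
drive_tool --moves '[[[0.85, 0, 0, 0.08, 0], [0.85, 0, 0, 0.125, 0], [0.85, 0, 0, 0.125, 0], [0, 0, 0, 0.125, 0], [0, 0, 0, 0.125, 0], [0, 0, 0, 0.125, 0], [0, 0, 0, 0.125, 0], [0, 0, 0, 0.125, 0], [0, 0, 0, 0.125, 0], [0, 0, 0, 0.125, 0]]]'

```text
t: 8.73
ee_pos: [0.4966, 0.0164, 0.1345]
tool_rot: [180.0, 0.0, -143.9]
wrist_force: [-3.2, 2.4, 5.7]
grip_width: 0.605
grasp_force: 30.0
```

Request:
drive_tool --moves '[[[0, -0.0017, 0, -0.0194, 0], [0, -0.0068, 0, -0.0383, 0], [0, -0.015, 0, -0.056, 0], [0, -0.0262, 0, -0.072, 0], [0, -0.04, 0, -0.0858, 0], [0, -0.056, 0, -0.097, 0], [0, -0.0737, 0, -0.1052, 0], [0, -0.0926, 0, -0.1103, 0], [0, -0.106, 0, -0.1118, 0], [0, -0.112, 0, -0.112, 0], [0, -0.112, 0, -0.112, 0], [0, -0.112, 0, -0.112, 0]]]'

```text
t: 9.73
ee_pos: [0.5182, 0.0319, 0.1634]
tool_rot: [-180.0, -0.2, -144.0]
wrist_force: [-9.3, -0.3, 8.2]
grip_width: 0.592
grasp_force: 30.0
```

```bash
cat > st.py <<'E'
from h import *
o,p,w=cur(); print(round(o['t'],2),np.round(p,4),round(w,2),'F',np.round(o['wrist_force'],1),'T',np.round(o['wrist_torque'],2),'j7',round(o['joint_positions'][6],1),o['grip_width'])
E
python3 st.py; python3 look.py w3; python3 - <<'E'
import numpy as np
f=np.load('w3.npz');W=f['W'];d=f['d'];a=np.radians(36.3)
q=W-np.array([.519,.0323,.1158]);x=q[...,0]*np.cos(a)+q[...,1]*np.sin(a);y=-q[...,0]*np.sin(a)+q[...,1]*np.cos(a)
m=(d>0)&(abs(x)<.045)&(abs(y)<.026)&(q[...,2]>.014)&(q[...,2]<.06)
print(m.sum());
for lo in np.arange(.014,.056,.006):
  s=m&(q[...,2]>=lo)&(q[...,2]<lo+.006)
  if s.sum()>5: print(round(lo,3),s.sum(),np.percentile(x[s],[5,50,95]).round(4),np.percentile(y[s],[2,98]).round(4))
E
```

```text
9.73 [0.5182 0.0319 0.1634] -143.97 F [-9.3 -0.3  8.2] T [-0.15  2.34 -0.06] j7 94.2 0.592405962812428
9.7333 [0.51819663 0.03192835 0.16335318] [-179.98147625   -0.24310241 -143.96720362] j7 94.17129558130922
cap_top [(array([0.5162, 0.0317, 0.114 ]), 0.92)]
handle_grip [(array([0.5103, 0.0255, 0.1495]), 0.86)]
tab_grip [(array([ 0.4646, -0.0098,  0.1255]), 0.82)]
canister [(array([0.5177, 0.0302, 0.0013]), 0.69), (array([ 0.635 ,  0.2278, -0.0007]), 0.44)]
3084
0.032 84 [-0.0185 -0.0178 -0.017 ] [-0.0254  0.0249]
0.038 2448 [-0.0177 -0.0128 -0.0086] [-0.0251  0.0252]
0.044 552 [-0.021  -0.019  -0.0168] [-0.0098  0.009 ]
```

View pics/w3.png

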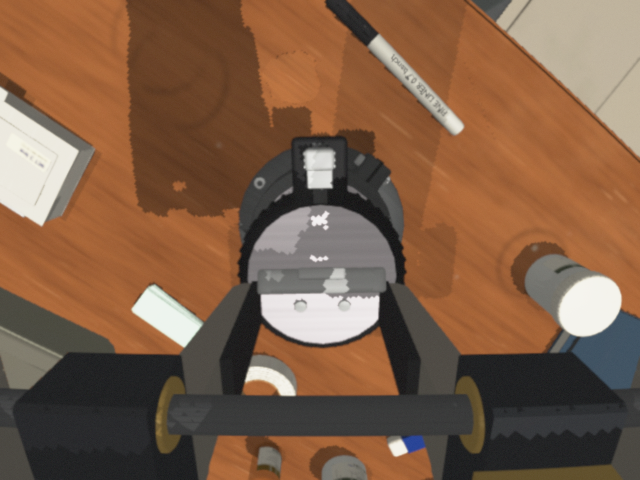

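The handle leans about 67° (its end sits about 15 mm to the tab side of the hinge). I'll push it on past, then regrasp centred.

Request:
drive_tool --moves '[[[0, -0.016, 0, 0, 0], [0, -0.032, 0, 0, 0], [0, -0.048, 0, 0, 0], [0, -0.06, 0, 0.004, 0], [0, -0.06, 0, 0.004, 0], [0, -0.06, 0, 0.004, 0]]]'

```text
t: 10.48
ee_pos: [0.5334, 0.0411, 0.1624]
tool_rot: [-179.9, 0.2, -143.9]
wrist_force: [0.6, -0.3, 0.3]
grip_width: 0.397
grasp_force: 0.0
```

```bash
cat > hand.py <<'E'
import numpy as np,sys
f=np.load(sys.argv[1]+'.npz');W=f['W'];d=f['d'];a=np.radians(float(sys.argv[2]))
q=W-np.array([.519,.0323,.1158]);x=q[...,0]*np.cos(a)+q[...,1]*np.sin(a);y=-q[...,0]*np.sin(a)+q[...,1]*np.cos(a)
m=(d>0)&(abs(x)<.045)&(abs(y)<.024)&(q[...,2]>.014)&(q[...,2]<.06)
for lo in np.arange(.014,.056,.006):
  s=m&(q[...,2]>=lo)&(q[...,2]<lo+.006)
  if s.sum()>5: print(round(lo,3),s.sum(),np.percentile(x[s],[5,50,95]).round(4),np.percentile(y[s],[2,98]).round(4))
E
python3 st.py; python3 look.py w4; python3 hand.py w4 36.3
```

```text
10.48 [0.5334 0.0411 0.1624] -143.95 F [ 0.6 -0.3  0.3] T [ 0.08 -0.11 -0.02] j7 93.2 0.39660444198518024
10.4833 [0.53342142 0.04111647 0.16239778] [-1.79860257e+02  1.79772033e-01 -1.43946112e+02] j7 93.17474475215244
cap_top [(array([ 0.5667,  0.2149, -0.    ]), 0.7), (array([0.5156, 0.0329, 0.1136]), 0.63)]
handle_grip [(array([0.5155, 0.0313, 0.1501]), 0.7)]
tab_grip [(array([ 0.4656, -0.012 ,  0.125 ]), 0.83)]
canister [(array([5.188e-01, 3.510e-02, 3.000e-04]), 0.7)]
0.014 87 [-0.0045 -0.0035  0.0021] [-0.0237  0.0238]
0.02 81 [-0.0046 -0.0036 -0.0002] [-0.0235  0.0239]
0.026 105 [-0.0045 -0.0034  0.0207] [-0.0238  0.0238]
0.032 348 [-0.0044 -0.0037  0.0252] [-0.0234  0.0233]
0.038 1742 [-0.0043 -0.0002  0.0144] [-0.0232  0.0233]
0.044 1485 [-0.004   0.0012  0.0169] [-0.0234  0.0233]
0.05 775 [-0.0037  0.      0.0239] [-0.0229  0.0229]
```

Request:
drive_tool --moves '[[[0.4, -0.02, 0, -0.0, 0], [0.85, -0.02, 0, -0.12, 0], [0.85, -0.02, 0, -0.12, 0], [0.85, -0.02, 0, -0.12, 0], [0.85, -0.02, 0, -0.12, 0], [0.85, -0.02, 0, -0.12, 0]]]'

```text
t: 11.23
ee_pos: [0.5351, 0.0439, 0.1903]
tool_rot: [180.0, -0.1, -143.9]
wrist_force: [0.6, 0.8, 0.7]
grip_width: 0.505
grasp_force: 0.0
```

```bash
python3 -c "
from h import *
o,p,w=cur();print(o['t'],p,w,o['grip_width'])
print(to(.5194,.0326,.149,-143.7))"
```

```text
11.2333 [0.53506789 0.04388361 0.19032011] -143.92371979977017 0.5051096909557127
[ 0.077  0.     0.165 -0.001]
```

Request:
drive_tool --moves '[[[0.85, 0, 0, 0, 0], [0.85, 0, 0, 0, 0], [0.85, 0, 0, 0, 0], [0.85, 0.077, 0, 0, 0], [0.85, 0.077, 0, 0.1, 0], [0.85, 0.077, 0, 0.165, 0], [0.85, 0.077, 0, 0.165, 0], [0.85, 0.077, 0, 0.165, 0]]]'

```text
t: 11.9
ee_pos: [0.5195, 0.0329, 0.1494]
tool_rot: [179.9, -0.1, -143.9]
wrist_force: [0.7, -0.0, 0.8]
grip_width: 0.849
grasp_force: 0.0
```

```bash
python3 st.py; python3 look.py w5; python3 hand.py w5 36.3
```

```text
11.9 [0.5195 0.0329 0.1494] -143.9 F [ 0.7 -0.   0.8] T [ 0.06 -0.14 -0.  ] j7 93.3 0.8488608183609221
11.9 [0.51951451 0.03291876 0.14942989] [ 1.79926575e+02 -6.53394409e-02 -1.43895191e+02] j7 93.316619295404
cap_top [(array([0.5142, 0.0345, 0.1125]), 0.91), (array([0.5188, 0.0308, 0.1499]), 0.47)]
handle_grip [(array([0.5176, 0.0334, 0.1515]), 0.87), (array([0.5175, 0.0314, 0.0011]), 0.36)]
tab_grip [(array([ 0.4673, -0.0081,  0.123 ]), 0.89)]
canister [(array([ 5.188e-01,  3.230e-02, -1.000e-04]), 0.55)]
0.014 122 [-0.0046 -0.0032  0.0041] [-0.0236  0.0238]
0.02 118 [-0.0044 -0.0035  0.0008] [-0.0239  0.0237]
0.026 105 [-0.0047 -0.0036 -0.0016] [-0.0238  0.0237]
0.032 395 [-0.0045 -0.0039 -0.0032] [-0.0234  0.0235]
0.038 1664 [-0.0044 -0.0032  0.006 ] [-0.0232  0.0232]
0.044 1316 [-0.0042 -0.001   0.005 ] [-0.0231  0.0232]
0.05 476 [-0.0039 -0.0017  0.0005] [-0.0093  0.0093]
```

Request:
drive_tool --moves '[[[0, 0, 0, 0, 0], [0, 0, 0, 0, 0], [0, 0, 0, 0, 0], [0, 0, 0, 0, 0], [0, 0, 0, 0, 0], [0, 0, 0, 0, 0], [0, 0, 0, 0, 0]]]'

```text
t: 12.73
ee_pos: [0.5196, 0.0336, 0.1501]
tool_rot: [180.0, -0.0, -143.9]
wrist_force: [-3.1, 3.6, 6.6]
grip_width: 0.601
grasp_force: 30.0
```

```bash
python3 st.py
```

```text
12.73 [0.5196 0.0336 0.1501] -143.88 F [-3.1  3.6  6.6] T [ 0.83  0.74 -0.04] j7 93.3 0.6010076961890561
```

Request:
drive_tool --moves '[[[0, 0, 0, 0, 0.03], [0, 0, 0, 0, 0.06], [0, 0, 0, 0, 0.09], [0, 0, 0, 0.001, 0.12], [0, 0, 0, 0.001, 0.15], [0, 0, 0, 0.001, 0.18], [0, 0, 0, 0.002, 0.21], [0, 0, 0, 0.002, 0.24], [0, 0, 0, 0.002, 0.27], [0, 0, 0, 0.0025, 0.3], [0, 0, 0, 0.0025, 0.3]]]'

```text
t: 13.65
ee_pos: [0.5197, 0.0326, 0.1495]
tool_rot: [-179.9, -0.0, 161.9]
wrist_force: [-2.5, 1.1, 4.6]
grip_width: 0.605
grasp_force: 30.0
```

```bash
python3 st.py
```

```text
13.65 [0.5197 0.0326 0.1495] 161.87 F [-2.5  1.1  4.6] T [ 0.25  0.72 -0.1 ] j7 46.4 0.6053519758459354
```

Request:
drive_tool --moves '[[[0, 0, 0, 0, 0.02], [0, 0, 0, 0, 0.04]]]'

```text
t: 13.82
ee_pos: [0.5196, 0.0324, 0.1494]
tool_rot: [-179.9, -0.0, 154.8]
wrist_force: [-3.0, 1.1, 6.1]
grip_width: 0.606
grasp_force: 30.0
```

```bash
python3 st.py
```

```text
13.82 [0.5196 0.0324 0.1494] 154.82 F [-3.   1.1  6.1] T [0.12 0.79 0.09] j7 40.2 0.6062001399605391
```

Request:
drive_tool --moves '[[[0, 0, 0, 0, 0.02], [0, 0, 0, 0, 0.04]]]'

```text
t: 13.98
ee_pos: [0.5195, 0.0323, 0.1493]
tool_rot: [-179.9, -0.0, 147.6]
wrist_force: [-2.8, 0.6, 5.1]
grip_width: 0.606
grasp_force: 30.0
```

```bash
python3 st.py
```

```text
13.98 [0.5195 0.0323 0.1493] 147.6 F [-2.8  0.6  5.1] T [0.09 0.78 0.12] j7 33.8 0.6055404833548105
```

Request:
drive_tool --moves '[[[0, 0, 0, 0, 0.02], [0, 0, 0, 0, 0.04]]]'

```text
t: 14.15
ee_pos: [0.5194, 0.0322, 0.1492]
tool_rot: [-179.9, -0.0, 140.4]
wrist_force: [-3.2, 0.9, 4.9]
grip_width: 0.607
grasp_force: 30.0
```

```bash
python3 st.py
```

```text
14.15 [0.5194 0.0322 0.1492] 140.4 F [-3.2  0.9  4.9] T [-0.01  0.8   0.12] j7 27.5 0.6069384912221029
```

Request:
drive_tool --moves '[[[0, 0, 0, 0, 0.02], [0, 0, 0, 0, 0.04]]]'

```text
t: 14.32
ee_pos: [0.5193, 0.0321, 0.1491]
tool_rot: [-179.9, -0.0, 133.2]
wrist_force: [-3.1, -0.5, 4.1]
grip_width: 0.606
grasp_force: 30.0
```

```bash
python3 st.py
```

```text
14.32 [0.5193 0.0321 0.1491] 133.2 F [-3.1 -0.5  4.1] T [-0.01  0.82  0.09] j7 21.2 0.6060064086153402
```

Request:
drive_tool --moves '[[[0, 0, 0, 0, 0.02], [0, 0, 0, 0, 0.04]]]'

```text
t: 14.48
ee_pos: [0.5192, 0.0321, 0.1491]
tool_rot: [-179.9, 0.0, 126.0]
wrist_force: [-2.6, 0.6, 4.8]
grip_width: 0.605
grasp_force: 30.0
```

```bash
python3 st.py
```

```text
14.48 [0.5192 0.0321 0.1491] 126.0 F [-2.6  0.6  4.8] T [-0.06  0.85  0.14] j7 14.8 0.6052369775539689
```

Request:
drive_tool --moves '[[[0, 0, 0, 0, 0.02], [0, 0, 0, 0, 0.04]]]'

```text
t: 14.65
ee_pos: [0.519, 0.032, 0.149]
tool_rot: [-179.8, 0.0, 118.8]
wrist_force: [-4.6, 0.6, 4.1]
grip_width: 0.608
grasp_force: 30.0
```

```bash
python3 st.py
```

```text
14.65 [0.519 0.032 0.149] 118.79 F [-4.6  0.6  4.1] T [-0.11  0.92  0.08] j7 8.4 0.6075054739181948
```

Request:
drive_tool --moves '[[[0, 0, 0, 0, 0.02], [0, 0, 0, 0, 0.04]]]'

```text
t: 14.82
ee_pos: [0.5189, 0.032, 0.1489]
tool_rot: [-179.8, 0.0, 111.6]
wrist_force: [-3.4, -1.0, 4.6]
grip_width: 0.607
grasp_force: 30.0
```

```bash
python3 st.py
```

```text
14.82 [0.5189 0.032  0.1489] 111.6 F [-3.4 -1.   4.6] T [-0.09  0.99  0.12] j7 2.0 0.6066660055853297
```

Request:
drive_tool --moves '[[[0, 0, 0, 0, 0.02], [0, 0, 0, 0, 0.04]]]'

```text
t: 14.98
ee_pos: [0.5187, 0.032, 0.1489]
tool_rot: [-179.8, 0.1, 104.4]
wrist_force: [-3.7, -0.2, 3.8]
grip_width: 0.606
grasp_force: 30.0
```

```bash
python3 st.py
```

```text
14.98 [0.5187 0.032  0.1489] 104.42 F [-3.7 -0.2  3.8] T [-0.12  1.07  0.32] j7 -4.4 0.6056552031057401
```

Request:
drive_tool --moves '[[[0, 0, 0, 0, 0.02], [0, 0, 0, 0, 0.04]]]'

```text
t: 15.15
ee_pos: [0.5186, 0.032, 0.1489]
tool_rot: [-179.8, 0.1, 97.3]
wrist_force: [-4.3, -0.1, 5.2]
grip_width: 0.605
grasp_force: 30.0
```

```bash
python3 st.py
```

```text
15.15 [0.5186 0.032  0.1489] 97.25 F [-4.3 -0.1  5.2] T [-0.07  1.21  0.41] j7 -10.8 0.6045026535445853
```

Request:
drive_tool --moves '[[[0, 0, 0, 0, 0.02], [0, 0, 0, 0, 0.04]]]'

```text
t: 15.32
ee_pos: [0.5185, 0.032, 0.1489]
tool_rot: [-179.8, 0.1, 90.0]
wrist_force: [-5.1, -0.0, 4.4]
grip_width: 0.605
grasp_force: 30.0
```

```bash
python3 st.py
```

```text
15.32 [0.5185 0.032  0.1489] 89.99 F [-5.1 -0.   4.4] T [0.01 1.29 0.02] j7 -17.3 0.6049195902351633
```

Request:
drive_tool --moves '[[[0, 0, 0, 0, 0.02], [0, 0, 0, 0, 0.04], [0, 0, 0, 0, 0.04], [0, 0, 0, 0, 0.04], [0, 0, 0, 0, 0.04], [0, 0, 0, 0, 0.04]]]'

```text
t: 15.82
ee_pos: [0.5183, 0.032, 0.1489]
tool_rot: [-179.8, 0.1, 82.9]
wrist_force: [-5.8, 0.0, 5.2]
grip_width: 0.607
grasp_force: 30.0
```

```bash
python3 st.py
```

```text
15.82 [0.5183 0.032  0.1489] 82.92 F [-5.8  0.   5.2] T [-0.    1.33 -0.11] j7 -23.6 0.6066487757210844
```

Request:
drive_tool --moves '[[[0.85, 0, 0, 0, 0], [0.85, 0, 0, 0, 0], [0.85, 0, 0, 0, 0], [0.85, 0, 0, -0.1, 0], [0.85, 0, 0, -0.2, 0], [0, -0.12, 0, -0.2, 0], [0, -0.12, 0, -0.2, 0], [0, -0.12, 0, -0.2, 0], [0, -0.12, 0, -0.2, 0], [0, -0.12, 0, -0.2, 0], [0, -0.12, 0, -0.2, 0], [0, -0.12, 0, -0.2, 0]]]'

```text
t: 16.82
ee_pos: [0.5161, 0.0037, 0.1988]
tool_rot: [-180.0, -0.0, 82.9]
wrist_force: [0.3, 0.3, -0.8]
grip_width: 0.363
grasp_force: 0.0
```

```bash
python3 st.py; python3 look.py w6; python3 hand.py w6 -97.1; python3 fit2.py w6 82.9;python3 -c "
from h import *
C=np.array([.5195,.0328]);a=np.radians(82.9);u=np.array([np.cos(a),np.sin(a)])
print(to(*(C-.024*u),.161,82.9))"
```

```text
16.82 [0.5161 0.0037 0.1988] 82.95 F [ 0.3  0.3 -0.8] T [-0.08  0.   -0.02] j7 -18.2 0.3631227186778298
16.8167 [0.51614115 0.00366917 0.19881553] [-1.79962071e+02 -1.06371655e-02  8.29454651e+01] j7 -18.21827167410463
cap_top [(array([0.5154, 0.0319, 0.1122]), 0.81)]
handle_grip [(array([0.5179, 0.0304, 0.1518]), 0.69)]
tab_grip [(array([0.5285, 0.0944, 0.1256]), 0.86)]
canister []
0.014 39 [-0.0064 -0.006  -0.0028] [-0.0239  0.0237]
0.02 40 [-0.0064 -0.006  -0.0039] [-0.0237  0.0238]
0.026 34 [-0.0063 -0.006  -0.0053] [-0.0237  0.0237]
0.032 130 [-0.0064 -0.0061 -0.0058] [-0.0234  0.0233]
0.038 1595 [-0.0062 -0.0007  0.004 ] [-0.0234  0.0232]
0.044 490 [-0.0062 -0.0042  0.0007] [-0.0194  0.02  ]
0.05 62 [-0.006  -0.004  -0.0025] [-0.008   0.0102]
circle [0.52007073 0.03348957 0.04422638] 72
block 393 [0.00784818 0.06296972 0.01349491] dir 82.89562315112573 0.06345690993539911
[(np.float64(3.82116386187666), np.float64(83.4), array([-0.02610784,  0.02603919])), (np.float64(3.8235665478450427), np.float64(82.9), array([-0.0260673,  0.026084 ])), (np.float64(3.8238980510727867), np.float64(83.9), array([-0.02614639,  0.02599241]))] 541
[ 0.023 -0.002  0.152  0.   ]
```

View pics/w6.png

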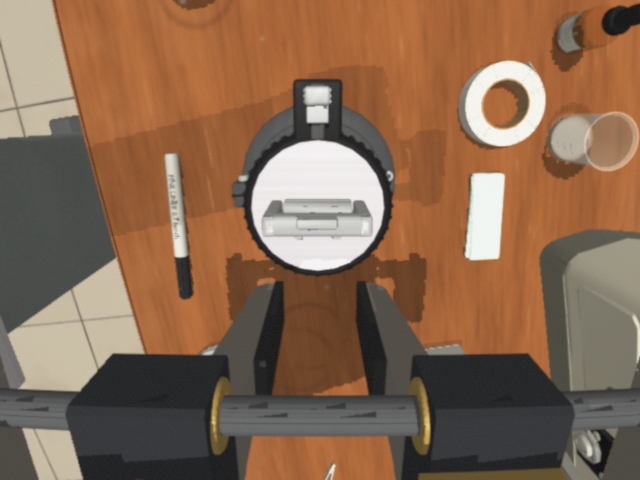

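The cap turned with the tool: its tab now points toward 83°, at image (318,98), and the handle stands upright at (317,220). Next I'll push the handle down from behind with the fingers closed.

Request:
drive_tool --moves '[[[0, 0, 0, 0, 0], [0, 0, 0, 0, 0], [0, 0, 0, 0, 0], [0, 0, 0, 0.1, 0], [0, 0.023, 0, 0.152, 0], [0, 0.05, 0, 0.152, 0], [0, 0.08, 0, 0.152, 0], [0, 0.11, 0, 0.152, 0], [0, 0.14, 0, 0.152, 0], [0, 0.165, 0, 0.152, 0], [0, 0.165, 0, 0.152, 0]]]'

```text
t: 17.98
ee_pos: [0.5221, 0.0461, 0.1621]
tool_rot: [179.9, -0.1, 83.0]
wrist_force: [-0.1, 0.5, -0.2]
grip_width: 0.006
grasp_force: 0.0
```

Request:
drive_tool --moves '[[[0, 0.02, 0, 0.015, 0], [0, 0.04, 0, 0.03, 0], [0, 0.055, 0, 0.045, 0], [0, 0.07, 0, 0.058, 0], [0, 0.078, 0, 0.066, 0], [0, 0.08, 0, 0.07, 0], [0, 0.08, 0, 0.07, 0]]]'

```text
t: 18.57
ee_pos: [0.5236, 0.064, 0.1433]
tool_rot: [-180.0, -0.0, 82.9]
wrist_force: [0.1, -0.9, -0.5]
grip_width: 0.002
grasp_force: 0.0
```

```bash
python3 st.py
```

```text
18.57 [0.5236 0.064  0.1433] 82.9 F [ 0.1 -0.9 -0.5] T [-0.   -0.09 -0.02] j7 -27.4 0.0017480270364040064
```

Request:
drive_tool --moves '[[[0, 0, 0, 0.003, 0], [0, 0, 0, 0.006, 0], [0, 0, 0, 0.008, 0], [0, 0, 0, 0.008, 0]]]'

```text
t: 18.9
ee_pos: [0.5242, 0.0639, 0.1424]
tool_rot: [179.9, -0.0, 82.9]
wrist_force: [-1.4, -0.0, 5.5]
grip_width: 0.004
grasp_force: 2.6
```

```bash
python3 -c "
from h import *
C=np.array([.5200,.0333]);a=np.radians(83.0);u=np.array([np.cos(a),np.sin(a)])
print(to(*(C+.067*u),.134,83.0))"
```

```text
[ 0.145 -0.002  0.034 -0.001]
```

Request:
drive_tool --moves '[[[0.5, 0, 0, -0.08, 0], [0.5, 0, 0, -0.1, 0], [0.5, 0.145, 0, -0.1, 0], [0.5, 0.145, 0, -0.1, 0], [0.5, 0.145, 0, -0.1, 0], [0.5, 0.145, 0, -0.1, 0], [0.5, 0.145, 0, -0.1, 0], [0.5, 0.145, -0.002, -0.05, 0], [0.5, 0.145, -0.002, 0, 0], [0.5, 0.145, -0.002, 0.034, 0], [0.5, 0.145, -0.002, 0.034, 0]]]'

```text
t: 19.82
ee_pos: [0.5266, 0.0986, 0.1313]
tool_rot: [-179.8, 0.1, 82.8]
wrist_force: [-1.1, 0.0, 0.3]
grip_width: 0.501
grasp_force: 0.0
```

Request:
drive_tool --moves '[[[0, 0, 0, 0, 0], [0, 0, 0, 0, 0], [0, 0, 0, 0, 0], [0, 0, 0, 0, 0], [0, 0, 0, 0, 0], [0, 0, 0, 0, 0], [0, 0, 0, 0, 0]]]'

```text
t: 20.4
ee_pos: [0.528, 0.0999, 0.1335]
tool_rot: [180.0, -0.0, 82.9]
wrist_force: [-0.2, -0.1, 1.4]
grip_width: 0.144
grasp_force: 30.0
```

Request:
drive_tool --moves '[[[0, -0.012, 0, 0, 0], [0, -0.024, 0, 0, 0], [0, -0.034, 0, 0, 0], [0, -0.042, 0, 0, 0], [0, -0.046, 0, 0, 0], [0, -0.046, 0, 0, 0], [0, -0.046, 0, 0, 0]]]'

```text
t: 20.98
ee_pos: [0.5265, 0.0889, 0.1334]
tool_rot: [180.0, -0.0, 82.9]
wrist_force: [-0.5, 4.1, 4.0]
grip_width: 0.145
grasp_force: 30.0
```

Request:
drive_tool --moves '[[[0.5, 0, 0, 0, 0], [0.5, 0, 0, 0, 0], [0.5, 0, 0, 0, 0], [0.5, 0, 0, 0, 0], [0.5, 0, 0, -0.1, 0], [0.5, 0, 0, -0.3, 0], [0.5, -0.2, 0, -0.3, 0], [0.5, -0.2, 0, -0.3, 0], [0.5, -0.2, 0, -0.3, 0], [0.5, -0.2, 0, -0.3, 0]]]'

```text
t: 21.82
ee_pos: [0.5199, 0.038, 0.2078]
tool_rot: [-180.0, 0.0, 82.8]
wrist_force: [0.2, -0.1, 0.4]
grip_width: 0.498
grasp_force: 0.0
```

```bash
python3 st.py; python3 look.py w7; python3 fit2.py w7 82.9
```

```text
21.82 [0.5199 0.038  0.2078] 82.76 F [ 0.2 -0.1  0.4] T [ 0.03 -0.03  0.04] j7 -22.2 0.49751351560384455
21.8167 [0.51986289 0.03800407 0.20782394] [-1.79964711e+02  2.44194520e-02  8.27594719e+01] j7 -22.225673194633405
cap_top [(array([0.5158, 0.0365, 0.1132]), 0.57)]
handle_grip [(array([0.5222, 0.061 , 0.1222]), 0.7)]
tab_grip [(array([0.5235, 0.0852, 0.1209]), 0.6)]
canister [(array([5.156e-01, 3.230e-02, 4.000e-04]), 0.83)]
circle [0.52019538 0.03382849 0.04393186] 72
block 329 [0.00758995 0.05178823 0.01356355] dir 81.66224000107542 0.05234145940837519
[(np.float64(3.9341660537846845), np.float64(81.9), array([-0.02770422,  0.02772104])), (np.float64(3.9416196305922244), np.float64(82.4), array([-0.02788776,  0.02754511])), (np.float64(3.941721395476616), np.float64(81.4), array([-0.02754647,  0.02795951]))] 3377
```

View pics/w7.png

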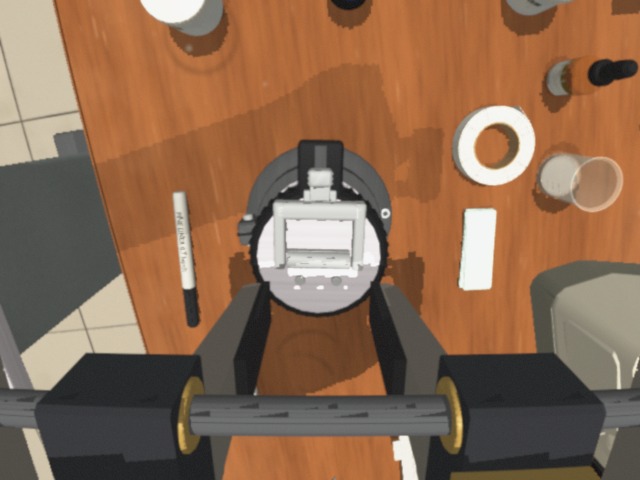

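The view shows the handle flat at (319,235) and the tab home over its lip at (319,185). The tab radius is 52.3 mm, against 52.5 mm at the start. Handing in.

```bash
python3 -c "
from workcell import *
print(sign_off())"
```

```text
the job is handed in; nothing more can be done
None
```

I handed the job in after about 22 s: the cap is home with one clutch click (my estimate is about 0.45 rad of slip, from wrist torque), the handle is flat and the tab is home; the judge returned no verdict.

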